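# Square up two blanks of unequal depth in the press jig and hold them

### The job

The two brown acetate blanks lie loose in the press jig and must be held square for scribing: draw the lock pin up out of the jig's slide and park it upright in the notch on the jig's side, hanging by its head, and stand the steel packing bar upright on the jig bed in the gap between the shallower blank and its pressure pad, the only gap wide enough for it. Then push the slide fully home by its black knob so that both blanks are pressed flush against the fence, and finish like that: do not let go, keep the fingers on the knob holding the slide home against its springs. Do not knock the other things on the table about.

Things in the scene. Friction and masses are not known exactly. Their poses are not given: they have to be found in the camera images.
- jig: press jig fixed to the table: aluminium plate 150 mm wide, x = -115 to +105 mm. Origin on the table top under its centre line; x runs along the slide's travel to the fence, y left, z up; the plate's top (bed) is at z = 12 mm. The slide's cross bar spans y -56 to +56, x -20 to -6 mm, top z = 27 mm. A stop block 24 mm high stands between the pads. It stands turned by -0.4 to 0.2 rad
- fence: steel fence bar fixed across the jig, 22 x 138 mm, its top 42 mm above the table. Its frame coincides with the jig's; its pressing face is the plane x = 70 mm and looks to -x
- pad_left (a point): middle of the left pressure pad's front face, 18 mm above the table (jig x = 16, y = 31 mm while the slide is back). The pad is a steel bar 46 mm long in y, its top 23 mm above the table, on springs on the slide: 0.8 N preload, 0.8 N per mm, 12 mm of give
- pad_right (a point): the same on the right pad (jig y = -31 mm)
- slide: the jig's slide: its frame is the jig's frame moved along the jig's x by the travel, 0 = back, 15 mm = fully home at its stop. Locked (1 mm of play) while the pin is in. With both blanks backed up, the pads meet them at about 8 mm and the last 7 mm compress the springs: some 14 N at the end; it is pushed back when let go. Without the packing bar the shallower blank is not reached
- knob_grip (a point): point on the axis of the slide's black round upright knob (20 mm in diameter) at gripping height, 57 mm above the table, at x = -36 mm of the slide: the knob's top is 14 mm above it, the slide's top face 30 mm below it. Pinch it from above
- pin: lock pin: steel shank 10 mm thick, 26 mm long, below an upright round steel head 32 mm high, 19 mm thick (22 mm collar in its lowest 7 mm). Origin on the axis at the shoulder under the head, z up. It starts upright in the slide's bore, shoulder 27 mm above the table, 42 mm behind the knob's axis; bore play 2 mm; lift 27 mm or more to draw it
- notch (a point): seat of the parking notch on the jig's left (jig x = -80, y = 90 mm), on the upper face of its bracket, 36 mm above the table; z up. A slot 13 mm wide through a 6 mm plate, its inner end 6.5 mm to +x of the seat, its open mouth 18 mm to -x. The pin hangs in it by its head: shank through the slot, shoulder on the plate; it may be lowered in from above
- blank_shallow: shallower of two brown acetate blanks: 36 mm deep (x), 46 mm wide (y), 12 mm high, on the jig bed in the left or right half, centred on that pad. Origin at the underside, middle of the edge facing the fence; x to the fence, rear edge at x = -36 mm. It starts 1 to 4 mm off the fence, slightly askew; the gap behind it is 13 to 18 mm
- blank_deep: deeper blank, 46 mm deep (x), 46 mm wide (y), 12 mm high, in the other half. Origin at the underside, middle of the edge facing the fence; x to the fence, rear edge at x = -46 mm. The gap behind it is at most 8 mm
- packing: steel packing bar standing upright on the table right of the jig: 10 mm thick (x), 40 mm long (y), 52 mm high, about 0.12 kg. Origin at the centre of its underside. In the gap it stands on the bed with its thickness along the jig's x and sticks up 40 mm above the blanks
- cement_bottle: bystander: small brown bottle with black cap, 32 x 32 x 62 mm, beyond the jig on the right
- screw_jar: bystander: small jar with blue lid, 38 mm high, beside the bottle
- small_carton: bystander: white carton 162 x 122 x 30 mm lying left of the jig, towards the robot
- frame_front: bystander: brown spectacle frame front, 132 mm wide, lying at the left
Things that resemble listed ones, but are neither listed nor needed, are in the scene too. Leave any yellow look-alike of the packing alone.

How it is judged:
By the outcome, as a careful person would: the job done as asked, in the order asked, and still so for the second after the job is handed in, while the arm keeps its last pose, push and grip.
It also fails if it takes over 59 s, if anything falls off the work surface, if the arm or the gripper's body presses on something with over 40 N, if the wrist force passes 120 N, or if a joint passes its speed limit or range.

### The arm

A 7-joint arm with a two-finger parallel gripper is mounted at the origin on the work surface; the furniture and walls round the work are solid. World frame = base frame: x ahead of the robot, y to its left, z up, the work surface at z = 0. Lengths are in m, angles in rad, forces in N, time in s.
With the tool pointing down it reaches from about 0.4 to 0.85 m from the base axis. Payload 6.9 kg.
Tool frame: the origin (TCP) lies midway between the tips of the shut fingers; the grasp point (between the pads) lies behind it (ctrl.pinch_z is the z of the grasp point in the tool frame, in m); z points along the fingers, y is the direction in which the jaws open and shut (so a half turn about z gives the same grasp; the last joint's range is limited). The gripper opens to 85 mm and grips with 20 to 120 N. Pads are 22 mm wide; open, the fingers measure 114 mm over their backs; the gripper's body (76 mm by 85 mm) begins 54 mm behind the grasp point. The pads swing forward as they close: fully open they stand 13 mm farther back than shut.
Start: joints at [1.236, 0.507, -0.238, 1.5, 0.126, 1.149, -0.155], TCP at [0.266, -0.566, 0.231] pointing down, gripper open.
Joint ranges: [-3.08, 3.08], [-0.24, 2.05], [-1.43, 1.35], [0, 2.5], [-1.52, 4.66], [0.17, 1.96], [-2.89, 2.89]. Speed limits (rad/s): [2.39, 2.39, 3.14, 3.14, 3.14, 3.14, 3.14].

### API

Orientations are given as a unit quaternion [w, x, y, z].
In Python, from station import ctrl, get_state, vision, ticket, models gives the robot as it stands. Calls block until the motion is done:
- ctrl.movep(position, orientation): joint-space move of the TCP to a pose.
- ctrl.movel(position, frame=None, max_speed=0.15): straight line of the TCP; frame=None keeps the orientation; max_speed is the mean speed in m/s.
- ctrl.set_joints(angles): joint-space move.
- ctrl.ungrasp() and ctrl.close_gripper(force=None): open the fingers fully, or close them until they stop; force is the grip in N (None keeps the last).
- ctrl.pause(seconds).
- ctrl.ik(position, orientation): joint angles nearest the present ones, or None.
- get_state(): the state.
- vision.grab_frame(name): name is "scene" or "side" or "wrist"; returns (picture, depth): 384x512x3 uint8, blue, green, red; 384x512 float32, m along the optical axis (not along the pixel's ray), 0 where there is no reading.
- vision.camera_info(name): a dict with "mtx" (3x3 intrinsics, pixels), "R" (3x3) and "t" (3): a world point X has camera coordinates R X + t; the wrist camera has in their place "hand_eye" (4x4, takes a point from camera to tool coordinates, whose origin is the TCP and whose axes are the flange's). Camera axes: x right, y down, z forward; pixel columns grow to the right and rows downward; lengths in m; the calibration is good to about 2 mm. A picture is of the moment at which its call begins: read the wrist's pose just before it. camera_info takes no time and is no camera call.
A pose or a line that the arm cannot do raises ctrl.Unreachable and nothing moves.
- ticket.close_job(): hands the job in, once; it reports no verdict.
Trained networks look in the newest picture that a camera, given by its name, has taken for a name from the list of things; names that differ only in an ending like _2 or _b are one class to them, and where a whole thing is asked for, a point or a joint stands for the part that bears it (a point fixed in the world has none). Each returns a list of dicts, best first, with "p" (0 to 1); they miss things now and then, are a little off and sometimes report something else, mostly with a low value. They report only what shows in the picture. A call takes as long as a camera call. They do not tell look-alikes from the thing itself.
- models.recognise(camera, target): "point" ([column, row] in pixels, amid what is visible of it).
- models.masks_of(camera, target): "mask" (384x512 bool, what is visible of it) and "point" ([column, row] in pixels, amid what is visible of it).
The state is a dict: "time": time; "qpos": joint angles; "qd": joint speeds; "tau": joint torques, N m; "tcp_pos": TCP position; "eef_rot": TCP orientation; "contact_force": force on the tool from outside, world axes, zero at the start; "wrist_torque": the same for the moment, N m; "width": finger opening in m.
Only numpy, scipy, OpenCV 4.12 (cv2) and the standard library are available. Lean on these libraries where they do the work, as an engineer would, in place of code of your own. Each camera call takes 0.05 s, during which the arm holds its last target.

## Working session

There is one attempt and no reset: what is moved stays moved. The work goes in short steps, each a Python script; the robot and the scene stay as the last script left them, time stands still between calls to the robot, and variables do not carry over. Pictures are saved under pics/ and viewed, and the job is handed in when it is done.

```bash
ls; mkdir -p pics
cat > h.py <<'E'
import numpy as np, cv2
from station import ctrl, get_state, vision, ticket, models
from scipy.spatial.transform import Rotation as Rn
def grab(n):
    s=get_state(); im,d=vision.grab_frame(n); return s,im,d
def Rq(q): return Rn.from_quat([q[1],q[2],q[3],q[0]]).as_matrix()
def cam(n,s=None):
    """returns K, Rcw, camera->world R,t"""
    c=vision.camera_info(n); K=np.array(c['mtx'])
    if n=='wrist':
        H=np.array(c['hand_eye']); T=np.eye(4);T[:3,:3]=Rq(s['eef_rot']);T[:3,3]=s['tcp_pos']
        M=T@H; return K,M[:3,:3],M[:3,3]
    R=np.array(c['R']);t=np.array(c['t']).ravel(); return K,R.T,-R.T@t
def cloud(n,s,d):
    K,R,t=cam(n,s); v,u=np.mgrid[:d.shape[0],:d.shape[1]]
    p=np.stack([(u-K[0,2])/K[0,0]*d,(v-K[1,2])/K[1,1]*d,d],-1)
    P=p@R.T+t; P[d==0]=np.nan; return P
def proj(n,s,X):
    K,R,t=cam(n,s); c=(np.atleast_2d(X)-t)@R; return c[:,:2]/c[:,2:]*[K[0,0],K[1,1]]+[K[0,2],K[1,2]]
def ray(n,s,px,z):
    K,R,t=cam(n,s); dd=R@np.array([(px[0]-K[0,2])/K[0,0],(px[1]-K[1,2])/K[1,1],1]); return t+dd*(z-t[2])/dd[2]
def down(yaw):
    """tool z down; tool y (jaw) axis at angle yaw+90deg... jaw dir = (cos yaw, sin yaw)"""
    y=np.array([np.cos(yaw),np.sin(yaw),0]); z=np.array([0,0,-1.]); x=np.cross(y,z)
    q=Rn.from_matrix(np.stack([x,y,z],1)).as_quat(); return [q[3],q[0],q[1],q[2]]
E
python3 - <<'E'
from h import *
s=get_state(); print(s['time'],s['eef_rot'],s['width'],ctrl.pinch_z)
for n in ['scene','side','wrist']:
    s,im,d=grab(n); cv2.imwrite(f'pics/{n}0.png',im); np.savez(f'{n}0.npz',im=im,d=d)
    print(n,cam(n,s)[2])
E
```

```text
pics
0.0 [-8.72483553e-04  9.75919491e-01  2.18129167e-01 -2.30363486e-04] 0.08502500318324854 -0.0187
scene [-0.34983259  0.42857873  0.9955941 ]
side [ 0.52528949 -0.89396153  0.70868906]
wrist [ 0.34076402 -0.53016543  0.37279831]
```

View pics/scene0.png

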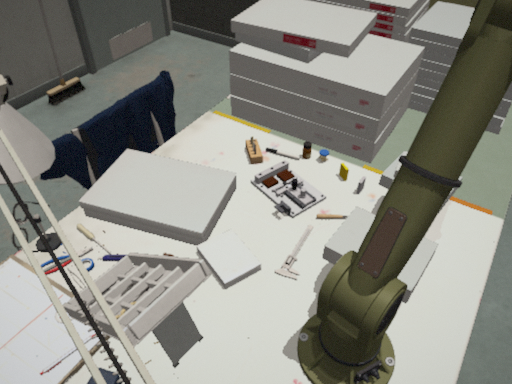

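View pics/side0.png

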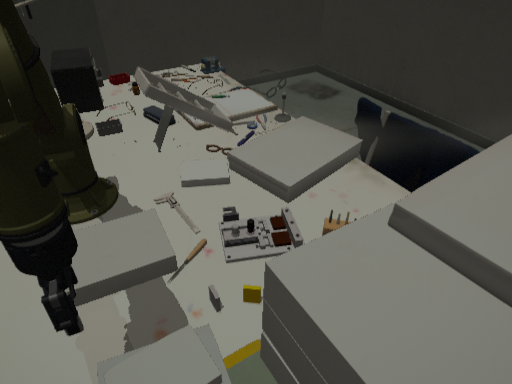

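View pics/wrist0.png

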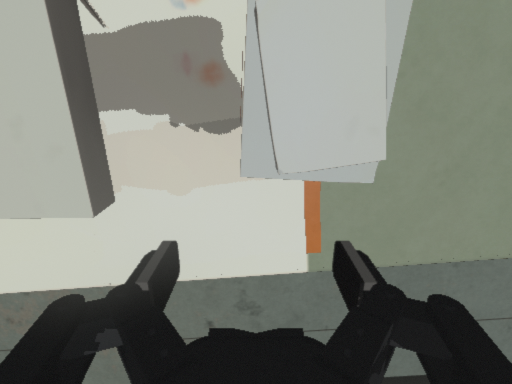

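The jig shows in the side view at about (258,236), the grey packing bar at (214,297), and the yellow look-alike at (252,293). Next I'll get rough positions.

Run:
```python
from h import *
for n in ['side','scene']:
    s,im,d=grab(n); P=cloud(n,s,d)
    for t in ['jig','fence','knob_grip','pin','notch','packing','blank_shallow','blank_deep','pad_left','pad_right']:
        for r in models.masks_of(n,t)[:2]:
            m=r['mask']; print(n,t,round(r['p'],2),np.round(r['point']),m.sum(),np.round(np.nanmedian(P[m],0),3), np.round(np.nanpercentile(P[m],95,axis=0),3))
s=np.load('side0.npz')['im'][190:320,190:330]; cv2.imwrite('pics/side_z.png',cv2.resize(s,None,fx=5,fy=4.6,interpolation=cv2.INTER_CUBIC))
s=np.load('scene0.npz')['im'][130:230,230:380]; cv2.imwrite('pics/scene_z.png',cv2.resize(s,None,fx=5,fy=5,interpolation=cv2.INTER_CUBIC))
print(get_state()['time'])
```

```text
side jig 0.88 [247. 239.] 2451 [ 0.529 -0.2    0.015] [ 0.608 -0.104  0.038]
side fence 0.75 [292. 227.] 411 [ 0.651 -0.173  0.042] [ 0.669 -0.1    0.045]
side fence 0.73 [269. 240.] 77 [ 0.588 -0.207  0.023] [ 0.596 -0.184  0.026]
side knob_grip 0.62 [212. 293.] 221 [ 0.453 -0.397  0.036] [ 0.465 -0.346  0.054]
side pin 0.59 [254. 235.] 679 [ 0.55  -0.185  0.028] [ 0.588 -0.13   0.065]
side notch 0.93 [248. 238.] 2423 [ 0.529 -0.199  0.015] [ 0.611 -0.103  0.038]
side notch 0.25 [253. 230.] 575 [ 0.546 -0.185  0.028] [ 0.586 -0.128  0.067]
side packing 0.83 [249. 296.] 334 [ 0.537 -0.385  0.031] [ 0.556 -0.372  0.054]
side packing 0.63 [212. 295.] 154 [ 0.456 -0.403  0.041] [ 0.465 -0.385  0.054]
side blank_shallow 0.65 [278. 223.] 181 [ 0.616 -0.136  0.025] [ 0.634 -0.11   0.027]
side blank_deep 0.81 [278. 237.] 254 [ 0.62  -0.199  0.025] [ 0.642 -0.175  0.027]
side pad_left 0.53 [264. 225.] 40 [ 0.577 -0.137  0.023] [ 0.583 -0.12   0.026]
side pad_left 0.43 [212. 298.] 174 [ 0.456 -0.402  0.041] [ 0.466 -0.383  0.054]
side pad_right 0.56 [268. 239.] 45 [ 0.588 -0.199  0.023] [ 0.5
[... 288 characters left out ...]
.543 -0.172  0.029] [ 0.589 -0.12   0.067]
scene knob_grip 0.55 [291. 189.] 460 [ 0.547 -0.171  0.028] [ 0.591 -0.12   0.067]
scene knob_grip 0.48 [294. 190.] 1604 [ 0.532 -0.157  0.018] [ 0.626 -0.088  0.039]
scene pin 0.5 [303. 193.] 53 [ 0.495 -0.181  0.051] [ 0.506 -0.173  0.062]
scene notch 0.6 [295. 198.] 1512 [ 0.528 -0.154  0.018] [ 0.616 -0.087  0.039]
scene packing 0.63 [344. 171.] 105 [ 0.536 -0.376  0.032] [ 0.558 -0.372  0.054]
scene packing 0.52 [266. 182.] 94 [ 0.618 -0.126  0.026] [ 0.635 -0.108  0.029]
scene blank_shallow 0.68 [270. 182.] 102 [ 0.615 -0.125  0.026] [ 0.634 -0.108  0.029]
scene blank_deep 0.56 [287. 174.] 116 [ 0.621 -0.188  0.026] [ 0.643 -0.17   0.029]
1.25
```

```bash
ls pics
```

```text
scene0.png
scene_z.png
side0.png
side_z.png
wrist0.png
```

View zooms.

View pics/side_z.png

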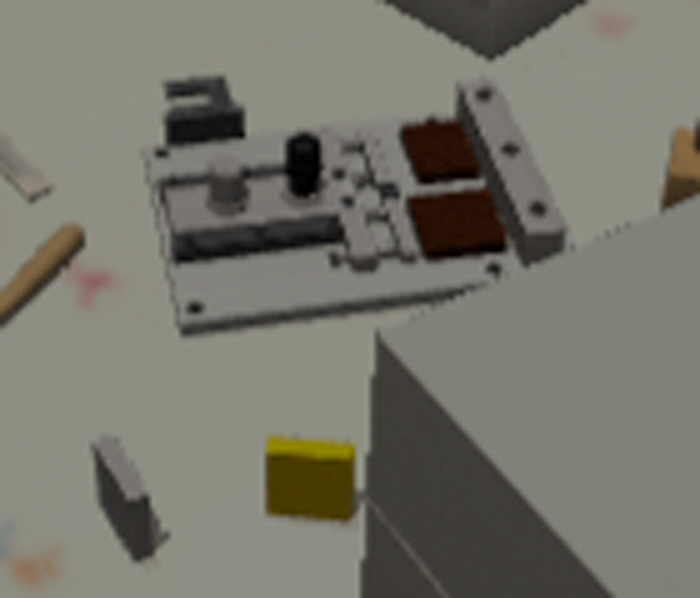

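View pics/scene_z.png

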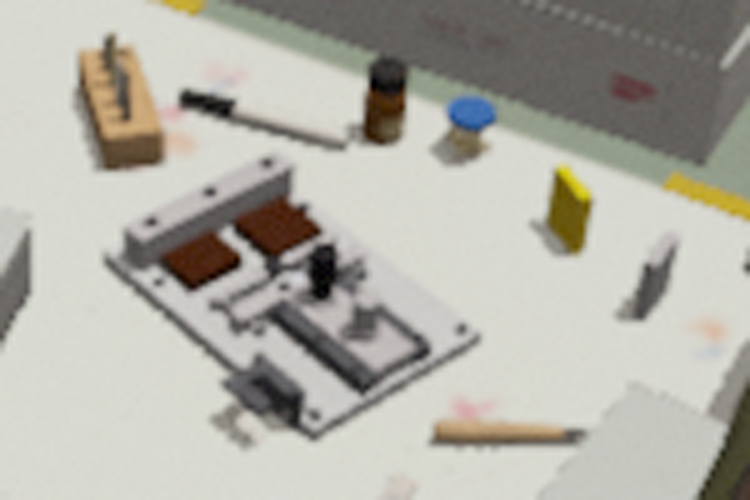

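Run:
```python
from h import *
for n in ['side','scene']:
    z=np.load(f'{n}0.npz'); P=cloud(n,None,z['d']).reshape(-1,3)
    m=(abs(P[:,2]-0.042)<0.004)&(abs(P[:,0]-.65)<.04)&(abs(P[:,1]+.165)<.09)
    Q=P[m][:,:2]; r=cv2.minAreaRect((Q*1000).astype(np.float32)); print(n,'fence',r,m.sum())
    m=(P[:,2]>0.056)&(P[:,2]<.08)&(abs(P[:,0]-.53)<.06)&(abs(P[:,1]+.165)<.06)
    Q=P[m]; print(np.round(Q,3)[::4])
```

```text
side fence ((652.7559814453125, -157.2799072265625), (22.93568229675293, 138.9984588623047), 10.385722160339355) 276
[[ 0.535 -0.171  0.072]
 [ 0.535 -0.176  0.073]
 [ 0.529 -0.178  0.072]
 [ 0.54  -0.179  0.072]
 [ 0.532 -0.182  0.071]
 [ 0.543 -0.184  0.073]
 [ 0.535 -0.183  0.069]
 [ 0.545 -0.18   0.065]
 [ 0.532 -0.184  0.066]
 [ 0.543 -0.185  0.067]
 [ 0.497 -0.183  0.062]
 [ 0.532 -0.185  0.063]
 [ 0.543 -0.184  0.062]
 [ 0.495 -0.186  0.06 ]
 [ 0.505 -0.182  0.057]
 [ 0.537 -0.187  0.061]
 [ 0.492 -0.188  0.059]
 [ 0.503 -0.188  0.059]
 [ 0.489 -0.191  0.058]
 [ 0.5   -0.193  0.06 ]]
scene fence ((656.1719360351562, -153.62289428710938), (28.993213653564453, 139.49038696289062), 11.994463920593262) 153
[[ 0.55  -0.177  0.071]
 [ 0.542 -0.172  0.074]
 [ 0.549 -0.169  0.067]
 [ 0.538 -0.177  0.072]
 [ 0.533 -0.167  0.075]
 [ 0.544 -0.167  0.062]
 [ 0.535 -0.176  0.066]
 [ 0.536 -0.169  0.063]
 [ 0.539 -0.167  0.057]
 [ 0.533 -0.179  0.057]
 [ 0.505 -0.181  0.061]
 [ 0.503 -0.176  0.06 ]
 [ 0.495 -0.186  0.062]
 [ 0.494 -0.178  0.063]
 [ 0.497 -0.177  0.056]]
```

The scene and side views agree: jig yaw is about 0.18 rad with its origin near (0.573,-0.172). The shallow blank is on the left. Next is a wrist look from above the jig.

```bash
cat >> h.py <<'E'
import json,os
J=dict(o=[0.573,-0.172],yaw=0.181)
if os.path.exists('jig.json'): J=json.load(open('jig.json'))
def jw(x,y,z=0):
    c,s=np.cos(J['yaw']),np.sin(J['yaw']); return np.array([J['o'][0]+c*x-s*y,J['o'][1]+s*x+c*y,z])
def tojig(P):
    c,s=np.cos(J['yaw']),np.sin(J['yaw']); d=np.asarray(P)-np.array([*J['o'],0]); return d@np.array([[c,-s,0],[s,c,0],[0,0,1]])
def q_y(dy=0): return down(J['yaw']-np.pi/2+dy)   # jaw along jig y, tool x = jig +x
E
python3 - <<'E'
from h import *
p=jw(-0.085,0.01,0.17)
print(p); ctrl.movep(list(p),q_y()); s,im,d=grab('wrist'); print(s['time'],s['tcp_pos'],s['qpos'])
cv2.imwrite('pics/w1.png',im); import pickle; pickle.dump((s,im,d),open('w1.pkl','wb'))
P=tojig(cloud('wrist',s,d))
# fence top
m=(abs(P[...,2]-.042)<.003)&(P[...,0]>.05)&(P[...,0]<.11)&(abs(P[...,1])<.08)
print('fence',m.sum(),cv2.minAreaRect((P[m][:,:2]*1000).astype(np.float32)), np.median(P[m][:,2]))
m=(abs(P[...,2]-.071)<.004)&(abs(P[...,0]+.036)<.02)&(abs(P[...,1])<.02)
print('knob',m.sum(),cv2.minEnclosingCircle((P[m][:,:2]*1000).astype(np.float32)))
m=(abs(P[...,2]-.059)<.004)&(abs(P[...,0]+.078)<.02)&(abs(P[...,1])<.02)
print('pin',m.sum(),m.any() and cv2.minEnclosingCircle((P[m][:,:2]*1000).astype(np.float32)))
m=(abs(P[...,2]-.024)<.003)&(P[...,0]>.02)&(P[...,0]<.07)
for sg in (1,-1):
    mm=m&(sg*P[...,1]>.004)&(sg*P[...,1]<.06); print('blank',sg,mm.sum(),cv2.minAreaRect((P[mm][:,:2]*1000).astype(np.float32)))
E
```

```text
[ 0.48758841 -0.17746449  0.17      ]
2.9 [ 0.48750391 -0.17871051  0.17009447] [ 0.52275359  0.4135831  -0.31215616  1.86596877  0.16085478  0.8860044
 -1.25802964]
fence 1291 ((74.06979370117188, 1.5766830444335938), (137.85565185546875, 6.138194561004639), 89.80790710449219) 0.04139545191345745
knob 341 ((-34.17056655883789, 1.329279899597168), 9.51993465423584)
pin 257 ((-76.25202941894531, 1.2057125568389893), 9.361815452575684)
blank 1 2055 ((51.71251678466797, 33.95366287231445), (45.75300598144531, 36.057743072509766), 89.8578872680664)
blank -1 2558 ((45.240516662597656, -29.923213958740234), (46.16730499267578, 46.26862335205078), 88.79875183105469)
```

View pics/w1.png

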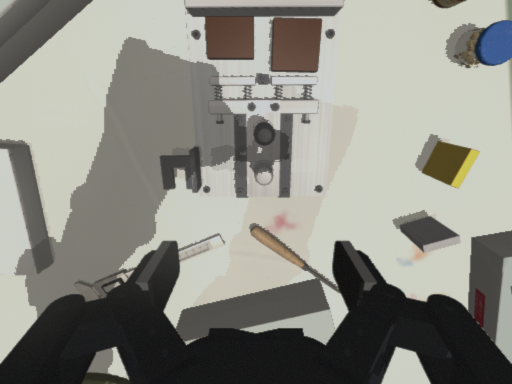

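Run:
```python
from h import *
import pickle
s,im,d=pickle.load(open('w1.pkl','rb'))
o=jw(0.0018,0.0013)[:2]; J['o']=list(map(float,o)); json.dump(J,open('jig.json','w')); print(J)
W=cloud('wrist',s,d); P=tojig(W)
m=(abs(P[...,2]-.052)<.004)&(W[...,1]<-.3)&(W[...,0]<.5)
print(m.sum(),cv2.minAreaRect((W[m][:,:2]*1000).astype(np.float32)),np.median(W[m][:,2]))
m=(abs(P[...,2]-.036)<.004)&(abs(P[...,1]-.09)<.03)&(abs(P[...,0]+.08)<.04)
print('notch',m.sum(),cv2.minAreaRect((P[m][:,:2]*1000).astype(np.float32)),np.median(P[m][:,2]))
v,u=np.where(m); print(u.min(),u.max(),v.min(),v.max())
print('expected seat px',proj('wrist',s,jw(-.08,.09,.036)),proj('wrist',s,jw(-.0735,.09,.036)),proj('wrist',s,jw(-.098,.09,.036)))
c=cv2.resize(im[130:220,140:300],None,fx=5,fy=5,interpolation=cv2.INTER_CUBIC)
for X in [(-.08,.09),(-.0735,.09),(-.098,.09),(-.0735,.0965),(-.0735,.0835),(-.098,.0835),(-.098,.0965)]:
    p=(proj('wrist',s,jw(*X,.036))[0]-[140,130])*5; cv2.circle(c,tuple(int(a) for a in p),4,(0,0,255),-1)
cv2.imwrite('pics/w1n.png',c)
# top of slide edge / pin
```

```text
{'o': [0.574536578182709, -0.1703972125878887], 'yaw': 0.181}
1708 ((403.50994873046875, -483.113037109375), (232.83270263671875, 71.68817901611328), 51.66557693481445) 0.05031591781732869
notch 979 ((-79.16744232177734, 89.77342987060547), (45.72994613647461, 37.336917877197266), 0.41457805037498474) 0.03568988053746425
160 197 150 192
expected seat px [[178.10568651 172.78806756]] [[177.52279248 166.83340553]] [[179.67648294 188.83482985]]
```

View pics/w1n.png

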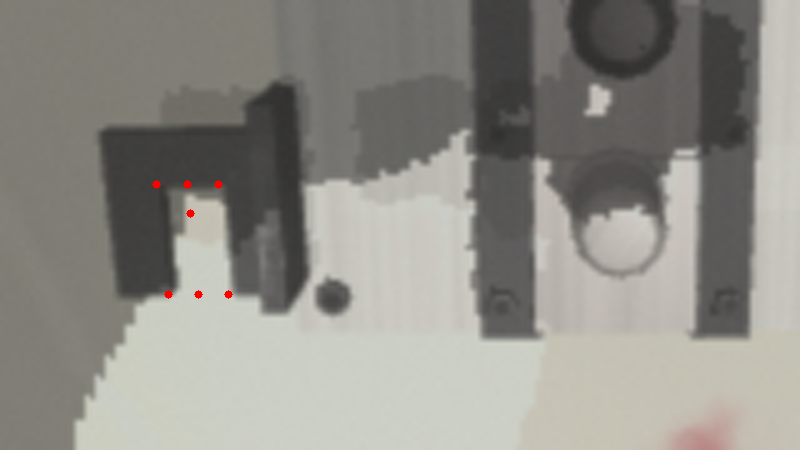

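Run:
```python
from h import *
import pickle
s,im,d=pickle.load(open('w1.pkl','rb'))
W=cloud('wrist',s,d)
sub=(slice(205,260),slice(395,462)); Q=W[sub].reshape(-1,3); Q=Q[(Q[:,2]>.044)&(Q[:,2]<.06)]
print('packing',len(Q),cv2.minAreaRect((Q[:,:2]*1000).astype(np.float32)),np.median(Q[:,2]))
def st(t):
    s=get_state(); print(t,round(s['time'],2),'jig mm',np.round(tojig(s['tcp_pos'])*1000,2),'F',np.round(s['contact_force'],1),'w',round(s['width'],4)); return s
st('now')
ctrl.movel(list(jw(-.078,0,.085)),max_speed=.2) if False else ctrl.movep(list(jw(-.078,0,.09)),q_y())
st('above')
ctrl.movel(list(jw(-.078,0,.038)),max_speed=.12); st('down')
s,im,d=grab('wrist'); cv2.imwrite('pics/w2.png',im)
ctrl.close_gripper(50); st('closed')
s,im,d=grab('wrist'); cv2.imwrite('pics/w3.png',im)
```

```text
packing 465 ((455.0235900878906, -391.32958984375), (11.60368537902832, 40.389129638671875), 28.352479934692383) 0.05108311850380148
now 2.95 jig mm [-87.16   7.4  170.07] F [-0.1  0.2  0.6] w 0.0854
above 3.37 jig mm [-78.64  -0.23  89.82] F [1.1 0.9 0.7] w 0.0853
down 3.95 jig mm [-77.28  -0.29  39.22] F [-0.8  0.4 -0.2] w 0.0852
closed 4.63 jig mm [-77.86   0.    38.23] F [-0.2  0.6  4.8] w 0.0166
```

View pics/w3.png

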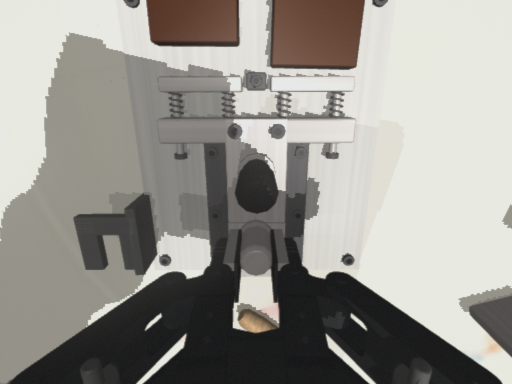

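Run:
```python
from h import *
s=get_state()
for X in [(-.078,0,.059),(-.078,.0095,.059),(-.078,-.0095,.059),(-.0685,0,.059),(-.0875,0,.059),(-.036,0,.071)]: print(X,proj('wrist',s,jw(*X)).round())
im=cv2.imread('pics/w3.png'); cv2.imwrite('pics/w3z.png',cv2.resize(im[150:290,200:320],None,fx=4.2,fy=4.2,interpolation=cv2.INTER_CUBIC))
```

```text
(-0.078, 0, 0.059) [[256. 264.]]
(-0.078, 0.0095, 0.059) [[238. 264.]]
(-0.078, -0.0095, 0.059) [[274. 264.]]
(-0.0685, 0, 0.059) [[256. 248.]]
(-0.0875, 0, 0.059) [[256. 279.]]
(-0.036, 0, 0.071) [[256. 197.]]
```

View pics/w3z.png

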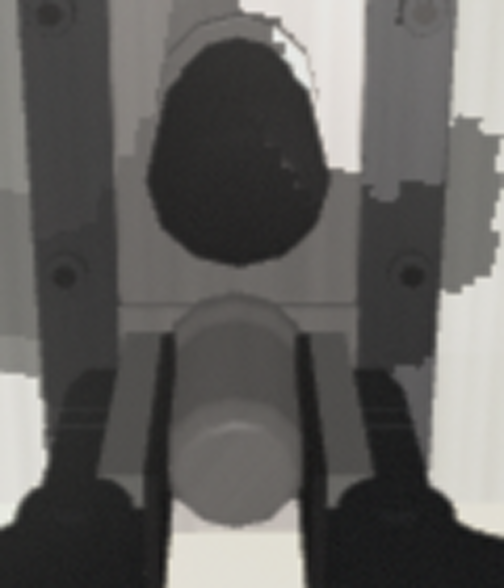

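View pics/w2.png

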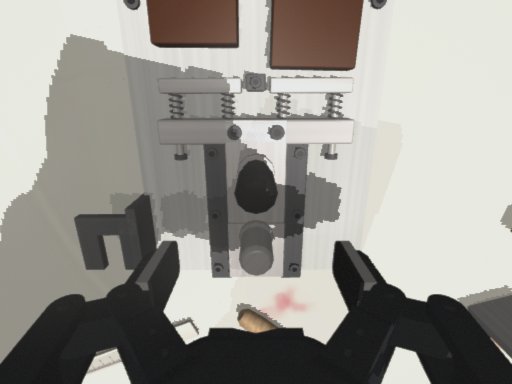

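Run:
```python
from h import *
import pickle
s,im,d=pickle.load(open('w1.pkl','rb')); P=tojig(cloud('wrist',s,d))
m=(P[...,0]>-.11)&(P[...,0]<-.05)&(P[...,1]>.05)&(P[...,1]<.12)
print(np.nanpercentile(P[m][:,2],[50,90,99,100]))
def st(t):
    s=get_state(); print(t,round(s['time'],2),'jig mm',np.round(tojig(s['tcp_pos'])*1000,2),'F',np.round(s['contact_force'],1),'w',round(s['width'],4)); return s
ctrl.movel(list(jw(-.078,0,.098)),max_speed=.1); st('lift')
s,im,d=grab('wrist'); cv2.imwrite('pics/w4.png',im)
ctrl.movel(list(jw(-.0815,.0892,.098)),max_speed=.15); st('over'); ctrl.pause(.1); st('o')
s,im,d=grab('wrist'); cv2.imwrite('pics/w5.png',im); s,im,d=grab('side'); cv2.imwrite('pics/s5.png',cv2.resize(im[170:270,190:330],None,fx=5,fy=5,interpolation=cv2.INTER_CUBIC))
```

```text
[0.23502507 0.25489024 0.26132718 0.26317045]
lift 5.43 jig mm [-7.837e+01  8.000e-02  9.755e+01] F [-0.9  0.8 -0.9] w 0.0169
over 6.22 jig mm [-81.46  88.37  97.94] F [-0.1 -0.6 -0.7] w 0.0166
o 6.33 jig mm [-81.55  87.91  97.91] F [-0.  -0.5 -1.7] w 0.0171
```

View pics/w5.png

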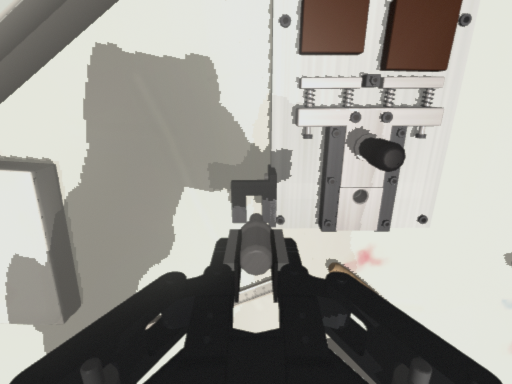

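View pics/s5.png

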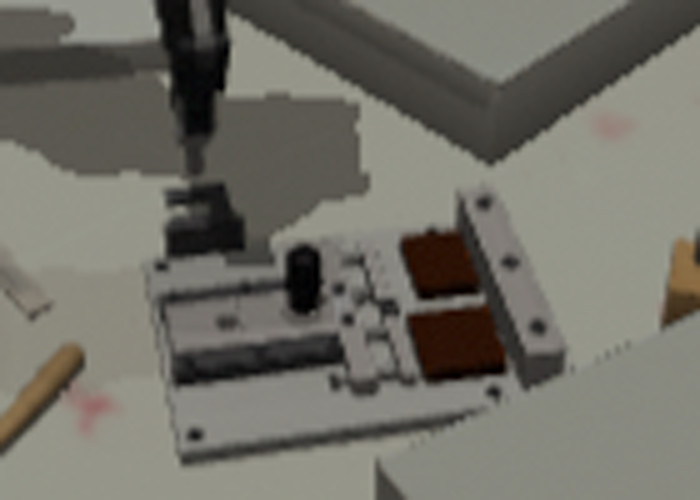

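Run:
```python
from h import *
s=get_state(); print(np.round(tojig(s['tcp_pos'])*1000,2),Rq(s['eef_rot']).round(4).tolist(), s['time'])
t=tojig(s['tcp_pos'])
im=cv2.imread('pics/w5.png'); a,b=150,200; c=cv2.resize(im[a:a+140,b:b+110],None,fx=5,fy=4,interpolation=cv2.INTER_CUBIC)
def dot(X,col):
    p=(proj('wrist',s,jw(*X))[0]-[b,a])*[5,4]; cv2.circle(c,tuple(int(v) for v in p),3,col,-1); print(X,p)
for y in (.0835,.0965):
    for x in (-.0735,-.098): dot((x,y,.036),(0,0,255))
dot((t[0],t[1],.119),(0,255,0)); dot((t[0],t[1],.061),(0,255,0)); dot((t[0],t[1],.036),(255,0,0))
cv2.imwrite('pics/w5z.png',c)
```

```text
[-81.59  88.09  97.89] [[0.984, 0.1782, -0.0], [0.1782, -0.984, -0.0003], [-0.0001, 0.0003, -1.0]] 6.425
(-0.0735, 0.0835, 0.036) [307.87422307 180.12485495]
(-0.098, 0.0835, 0.036) [307.25498755 290.26915316]
(-0.0735, 0.0965, 0.036) [227.31942885 180.29654701]
(-0.098, 0.0965, 0.036) [229.50664444 290.42817504]
(np.float64(-0.08159059555346623), np.float64(0.08808895165288282), 0.119) [280.34439697 455.38946759]
(np.float64(-0.08159059555346623), np.float64(0.08808895165288282), 0.061) [279.73255149 269.02761309]
(np.float64(-0.08159059555346623), np.float64(0.08808895165288282), 0.036) [279.5631372  217.42575603]
```

View pics/w5z.png

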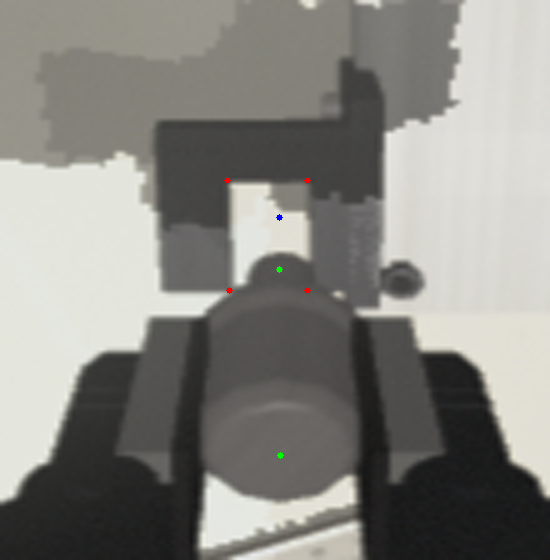

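```bash
cat >> h.py <<'E'
def st(t):
    s=get_state(); print(t,round(s['time'],2),'jig mm',np.round(tojig(s['tcp_pos'])*1000,2),'F',np.round(s['contact_force'],1),'w',round(s['width'],4)); return s
E
python3 - <<'E'
from h import *
ctrl.movel(list(jw(-.0815,.0911,.075)),max_speed=.1); ctrl.pause(.1); s=st('a')
t=tojig(s['tcp_pos']); ey=.0899-t[1]; ex=-.081-t[0]
ctrl.movel(list(jw(-.0815+ex,.0911+ey,.062)),max_speed=.08);ctrl.pause(.1); st('b')
s,im,d=grab('wrist'); cv2.imwrite('pics/w6.png',im[150:320,180:330].repeat(4,0).repeat(4,1)[:600])
E
```

```text
a 6.91 jig mm [-81.25  90.86  75.35] F [-0.4 -0.6  0.8] w 0.017
b 7.33 jig mm [-81.11  90.15  62.28] F [-0.4 -0.3 -0.9] w 0.017
```

View pics/w6.png

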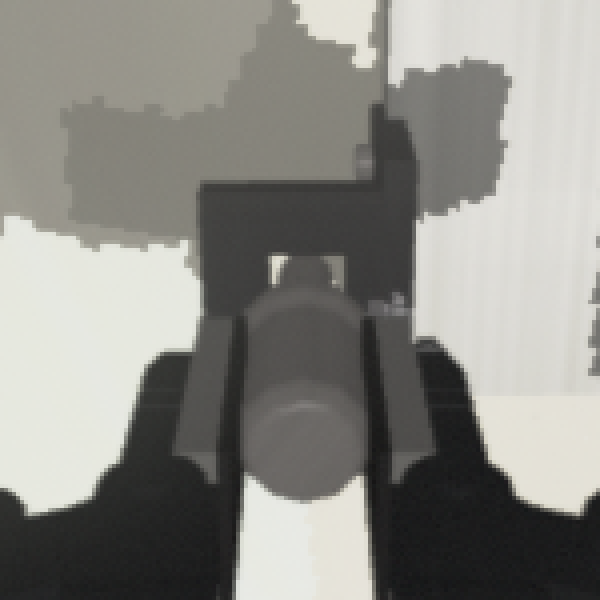

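Run:
```python
from h import *
c=list(get_state()['tcp_pos'])
for z in (.054,.050,.0485,.0472):
    t=tojig(get_state()['tcp_pos']); 
    ctrl.movel([c[0],c[1],z],max_speed=.06); s=st(z)
    if s['contact_force'][2]>8: break
ctrl.ungrasp(); st('open')
s,im,d=grab('wrist'); cv2.imwrite('pics/w7.png',im)
ctrl.movel([*s['tcp_pos'][:2],.14],max_speed=.2); st('up')
s,im,d=grab('wrist'); cv2.imwrite('pics/w8.png',im)
```

```text
0.054 7.66 jig mm [-81.39  90.2   53.59] F [ 0.2 -0.2 -0.4] w 0.017
0.05 7.91 jig mm [-81.21  90.17  49.75] F [ 0.9 -0.7 -0.8] w 0.0171
0.0485 8.16 jig mm [-81.11  90.1   48.46] F [0.1 0.1 0.6] w 0.017
0.0472 8.41 jig mm [-80.89  90.02  47.33] F [-0.  -0.9  1.3] w 0.017
open 9.07 jig mm [-81.05  90.11  47.21] F [0.6 0.3 0.1] w 0.0854
up 9.74 jig mm [-81.47  90.07 139.5 ] F [-0.6  0.2  0.7] w 0.0853
```

View pics/w8.png

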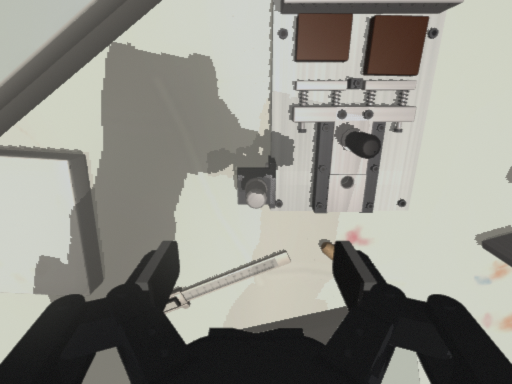

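Run:
```python
from h import *
import pickle
yaw=np.deg2rad(-61.65); tx=np.array([np.cos(yaw+np.pi/2),np.sin(yaw+np.pi/2),0]); 
p=np.array([.455,-.392,.19])-.06*tx
ctrl.movep(list(p),down(yaw)); st('hover'); ctrl.pause(.1)
s,im,d=grab('wrist'); cv2.imwrite('pics/w9.png',im); pickle.dump((s,im,d),open('w9.pkl','wb'))
W=cloud('wrist',s,d)
m=(abs(W[...,2]-.0515)<.002)&(abs(W[...,0]-.455)<.04)&(abs(W[...,1]+.392)<.04)
print(m.sum(),cv2.minAreaRect((W[m][:,:2]*1000).astype(np.float32)),W[m][:,2].max(), proj('wrist',s,W[m].mean(0)))
```

```text
hover 11.07 jig mm [-213.35 -213.54  189.43] F [ 0.2 -0.2 -0. ] w 0.0854
386 ((455.472412109375, -391.7424011230469), (9.165189743041992, 38.82467269897461), 28.43507194519043) 0.05342772470506113 [[257.09037429 122.511367  ]]
```

View pics/w9.png

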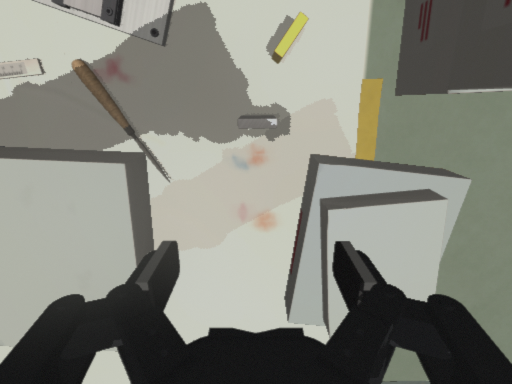

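Run:
```python
from h import *
import pickle
s,im,d=pickle.load(open('w9.pkl','rb')); W=cloud('wrist',s,d)
R=Rq(s['eef_rot']); L=(W-np.array([.4555,-.3917,0]))@R  # x tool fwd, y jaw
W2=W[...,2]
for px in [(312,160),(320,170),(300,250),(340,220),(150,160),(120,160),(290,120),(240,130),(270,116)]:
    print(px,(L[px[1],px[0]]*1000).round(),round(W2[px[1],px[0]]*1000))
m=(W2>.03)&(abs(L[...,0])<.06)&(abs(L[...,1])<.08)&~((abs(L[...,0])<.012)&(abs(L[...,1])<.026))
print(m.sum(), (L[m][:,:2]*1000).round()[:10], W2[m].max() if m.any() else 0)
```

```text
(312, 160) [-46.  65. -19.] 19
(320, 170) [-50.  68. -49.] 49
(300, 250) [-153.   53.  -44.] 44
(340, 220) [-93.  84. -84.] 84
(150, 160) [ -48. -130.   -9.] 10
(120, 160) [ -39. -147.  -49.] 49
(290, 120) [-1. 40. -1.] 1
(240, 130) [-13. -20.   0.] 0
(270, 116) [  5.  14. -24.] 24
32933 [[-42.  66.]
 [-42.  67.]
 [-42.  68.]
 [-42.  69.]
 [-42.  70.]
 [-42.  72.]
 [-42.  73.]
 [-42.  74.]
 [-42.  76.]
 [-42.  78.]] 0.2881776963170346
```

Run:
```python
from h import *
import pickle
yaw=np.deg2rad(28.4-90); g=np.array([.4555,-.3917])
ctrl.movep([*g,.09],down(yaw)); ctrl.pause(.1); s=st('above'); e=g-s['tcp_pos'][:2]; print(e*1000)
ctrl.movel([*(g+e),.020],max_speed=.12); ctrl.pause(.1); s=st('down'); print((g-s['tcp_pos'][:2])*1000, s['tcp_pos'][2])
s,im,d=grab('wrist'); cv2.imwrite('pics/w10.png',im)
ctrl.close_gripper(60); st('closed')
s,im,d=grab('wrist'); cv2.imwrite('pics/w11.png',im)
print(Rq(s['eef_rot']).round(4).tolist())
```

```text
above 11.86 jig mm [-157.37 -197.9    91.87] F [ 0.7 -0.9  0.4] w 0.0856
[0.13761557 1.69204349]
down 12.69 jig mm [-156.03 -195.28   21.08] F [ 0.4  0.6 -0.6] w 0.0853
[-0.71082389 -1.12578074] 0.021083084257813186
closed 13.23 jig mm [-156.3  -194.8    20.43] F [-1.2  0.8  5. ] w 0.0389
[[0.8796, 0.4756, 0.0005], [0.4756, -0.8796, -0.0005], [0.0002, 0.0006, -1.0]]
```

View pics/w11.png

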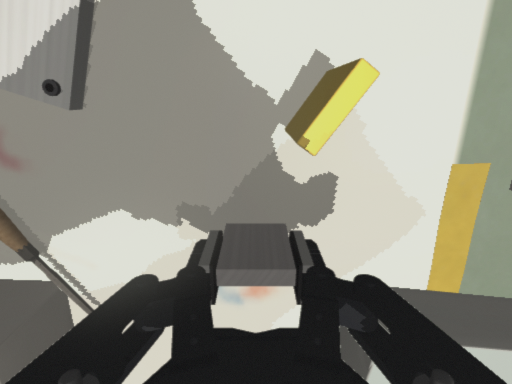

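Run:
```python
from h import *
import pickle
s=get_state(); ctrl.movel([*s['tcp_pos'][:2],.125],max_speed=.15); st('lift')
ctrl.movep(list(jw(.020,.031,.125)),q_y()); ctrl.pause(.15); s=st('over')
s,im,d=grab('wrist'); cv2.imwrite('pics/w12.png',im); pickle.dump((s,im,d),open('w12.pkl','wb'))
T=np.array(s['tcp_pos']);R=Rq(s['eef_rot'])
print('tool origin at bar top',proj('wrist',s,T+R@[0,0,-.0316]),proj('wrist',s,T+R@[.005,.02,-.0316]),proj('wrist',s,T+R@[-.005,-.02,-.0316]))
t=tojig(T)
P=tojig(cloud('wrist',s,d))
m=(abs(P[...,2]-.024)<.003)&(P[...,0]>.027)&(P[...,0]<.07)
for sg in (1,-1):
    mm=m&(sg*P[...,1]>.004)&(sg*P[...,1]<.06); print('blank',sg,mm.sum(),mm.any() and cv2.minAreaRect((P[mm][:,:2]*1000).astype(np.float32)))
m=(abs(P[...,2]-(t[2]+.0316))<.004); print('bar',m.sum(),m.any() and (cv2.minAreaRect((P[m][:,:2]*1000).astype(np.float32)),t*1000))
```

```text
lift 14.13 jig mm [-156.88 -194.37  124.06] F [-1.5  0.2 -1.2] w 0.0388
over 15.39 jig mm [ 19.01  28.95 124.78] F [-0.6  0.5 -0.4] w 0.039
tool origin at bar top [[256.08307448 276.42951602]] [[297.60480526 267.65416035]] [[215.57049716 284.99159347]]
blank 1 1895 ((49.85837173461914, 32.53141784667969), (46.039100646972656, 34.97516632080078), 89.7282485961914)
blank -1 2109 ((46.66157531738281, -31.0660400390625), (46.305320739746094, 39.769649505615234), 88.80056762695312)
bar 2222 (((19.549365997314453, 29.289058685302734), (65.9900131225586, 23.346342086791992), 89.85104370117188), array([ 19.0144068 ,  28.94733779, 124.78094867]))
```

View pics/w12.png

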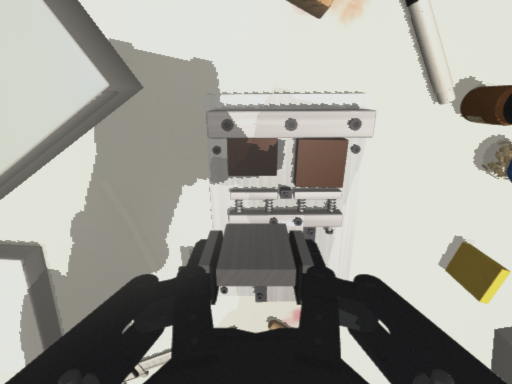

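```bash
cat > ov.py <<'E'
from h import *
def overlay(s,im,name,a,b,h,w,f,zb):
    c=cv2.resize(im[a:a+h,b:b+w],None,fx=f,fy=f,interpolation=cv2.INTER_CUBIC)
    T=np.array(s['tcp_pos']);R=Rq(s['eef_rot'])
    def ln(A,B,col):
        p=[tuple(int(v) for v in (proj('wrist',s,X)[0]-[b,a])*f+f/2) for X in (A,B)]; cv2.line(c,*p,col,1)
    for zz,col in ((-.0316,(0,255,0)),(.0204,(255,255,0))):
        for x in (-.005,.005): ln(T+R@[x,-.02,zz],T+R@[x,.02,zz],col)
    ln(jw(.016,.008,.023),jw(.016,.054,.023),(0,0,255))      # pad front top
    ln(jw(.016,-.008,.023),jw(.016,-.054,.023),(0,0,255))
    ln(jw(.070,-.069,.042),jw(.070,.069,.042),(255,0,255))
    cv2.imwrite(name,c)
E
python3 - <<'E'
from ov import *; import pickle
s,im,d=pickle.load(open('w12.pkl','rb')); overlay(s,im,'pics/w12z.png',100,195,200,190,3,0)
E
```

```text
(no output)
```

View pics/w12z.png

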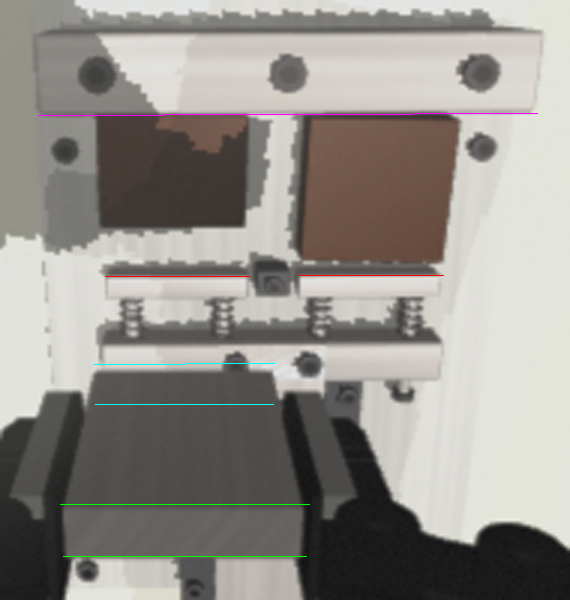

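```bash
cat >> h.py <<'E'
def goto(x,y,z,v=.1,n=2):
    """movel in jig frame with correction of the static offset"""
    ctrl.movel(list(jw(x,y,z)),max_speed=v)
E
python3 - <<'E'
from ov import *; import pickle
ctrl.movel(list(jw(.025,.0315,.068)),max_speed=.12); ctrl.pause(.2); s=st('a')
t=tojig(s['tcp_pos']); e=np.array([.0248,.031])-t[:2]; print(e*1000); json.dump(list(e),open('e.json','w'))
s,im,d=grab('wrist'); pickle.dump((s,im,d),open('w13.pkl','wb')); overlay(s,im,'pics/w13z.png',100,175,200,190,3,0)
E
```

```text
a 16.27 jig mm [25.49 31.23 68.97] F [-0.8  0.1 -0.9] w 0.039
[-0.69382906 -0.23453523]
```

View pics/w13z.png

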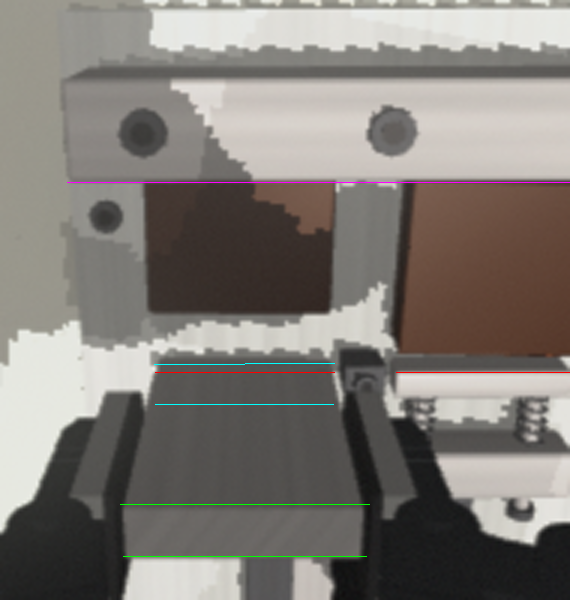

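Run:
```python
from ov import *; import pickle
tgt=np.array([.0250,.031]); cmd=np.array([.025,.0315])
for z in (.052,.042,.037):
    t=tojig(get_state()['tcp_pos']); 
    ctrl.movel(list(jw(*cmd,z)),max_speed=.06); s=st(z)
    t=tojig(s['tcp_pos']); cmd=cmd+.5*(tgt-t[:2])
    if np.linalg.norm(s['contact_force'])>8: print('force'); break
s,im,d=grab('wrist'); pickle.dump((s,im,d),open('w14.pkl','wb')); overlay(s,im,'pics/w14z.png',100,175,200,190,3,0)
s,im,d=grab('side'); cv2.imwrite('pics/s14.png',cv2.resize(im[170:270,190:330],None,fx=5,fy=5,interpolation=cv2.INTER_CUBIC))
print(cmd)
```

```text
0.052 16.73 jig mm [24.59 31.7  51.29] F [-0.4  0.  -1.3] w 0.0389
0.042 17.05 jig mm [24.85 31.27 41.42] F [-0.3  0.8 -1.1] w 0.0388
0.037 17.3 jig mm [25.1  31.07 36.72] F [-0.3  0.1 -0.9] w 0.0387
[0.02523046 0.03098098]
```

View pics/w14z.png

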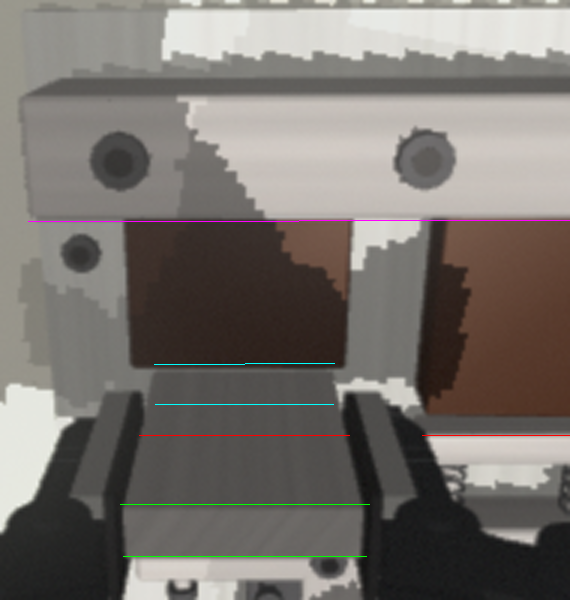

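View pics/s14.png

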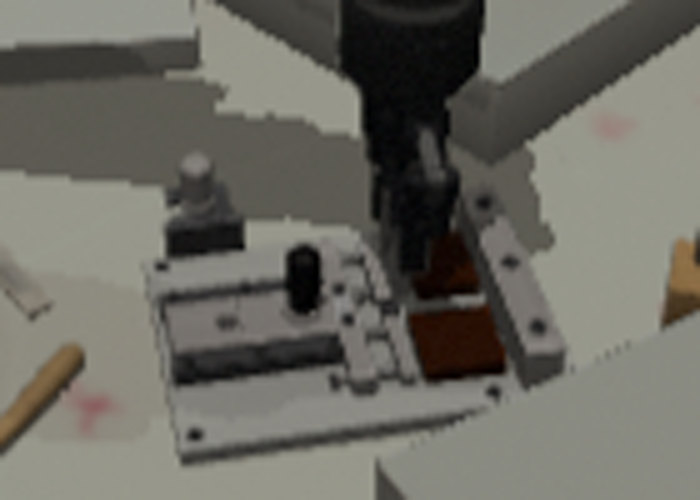

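Run:
```python
from ov import *; import pickle
cmd=[.02523,.03098]
for z in (.0345,.0332,.0322,.0314,.0306):
    ctrl.movel(list(jw(*cmd,z)),max_speed=.05); s=st(z)
    if s['contact_force'][2]>4: break
s,im,d=grab('wrist'); pickle.dump((s,im,d),open('w15.pkl','wb')); overlay(s,im,'pics/w15z.png',100,175,200,190,3,0)
```

```text
0.0345 17.65 jig mm [25.1  31.   34.37] F [-0.9 -0.  -2. ] w 0.0389
0.0332 17.9 jig mm [25.15 30.99 33.12] F [-0.2 -0.3 -1.6] w 0.0387
0.0322 18.15 jig mm [25.37 30.93 32.47] F [-0.3  0.9  2.5] w 0.039
0.0314 18.4 jig mm [25.43 30.91 32.42] F [-3.3  0.9  9.7] w 0.0389
```

View pics/w15z.png

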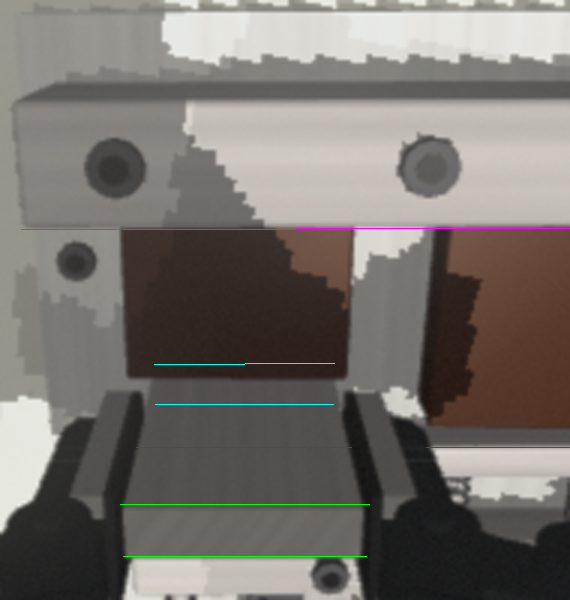

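Run:
```python
from ov import *; import pickle
ctrl.movel(list(jw(.02515,.03098,.0322)),max_speed=.05); st('relax')
ctrl.ungrasp(); s=st('open')
s,im,d=grab('wrist'); cv2.imwrite('pics/w16.png',im)
ctrl.movel(list(jw(.0248,.031,.12)),max_speed=.15); s=st('up')
s,im,d=grab('wrist'); cv2.imwrite('pics/w17.png',im); pickle.dump((s,im,d),open('w17.pkl','wb'))
s,im,d=grab('side'); cv2.imwrite('pics/s17.png',cv2.resize(im[170:270,190:330],None,fx=5,fy=5,interpolation=cv2.INTER_CUBIC))
```

```text
relax 18.7 jig mm [25.28 30.92 32.46] F [-1.1 -0.4  4.7] w 0.0388
open 19.23 jig mm [25.14 31.02 32.11] F [ 0.9  0.2 -0.3] w 0.0851
up 20.01 jig mm [ 24.28  31.12 119.35] F [-0.3 -0.3 -0.3] w 0.0852
```

View pics/w17.png

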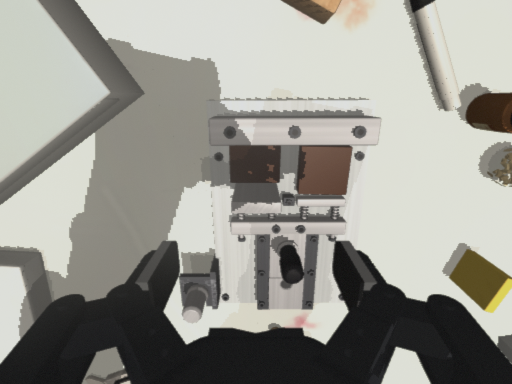

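View pics/s17.png

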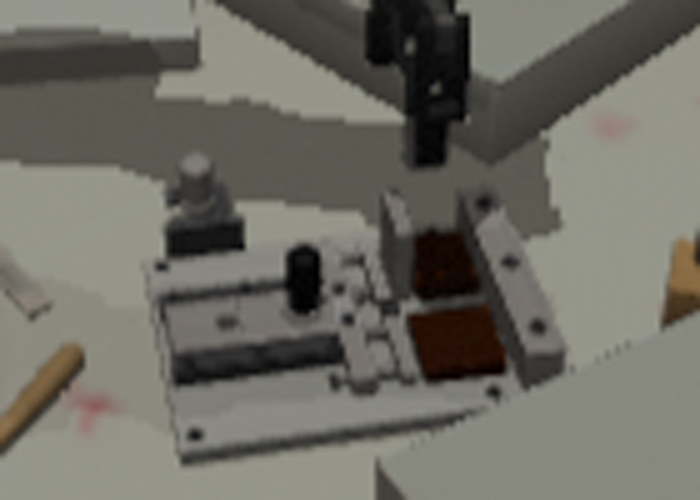

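Pin parked upright and the bar is standing upright in the gap. Now the knob.

Run:
```python
from ov import *; import pickle
ctrl.movel(list(jw(-.036,0,.12)),max_speed=.15); ctrl.pause(.1); s=st('above'); t=tojig(s['tcp_pos'])
c=np.array([-.036,0])+.7*(np.array([-.036,0])-t[:2])
ctrl.movel(list(jw(*c,.039)),max_speed=.12); st('down')
s,im,d=grab('wrist'); cv2.imwrite('pics/w18.png',im)
ctrl.close_gripper(100); st('closed'); ctrl.pause(.1); st('c')
s,im,d=grab('wrist'); cv2.imwrite('pics/w19.png',im)
```

```text
above 20.82 jig mm [-34.68   0.91 120.04] F [ 0.6  0.3 -0. ] w 0.0854
down 21.64 jig mm [-36.37  -0.62  39.44] F [-0.4 -0.3  0.2] w 0.0853
closed 22.33 jig mm [-36.52  -0.4   39.48] F [0.  1.5 6.3] w 0.017
c 22.43 jig mm [-36.48  -0.36  39.51] F [-0.2  1.8  5.3] w 0.0175
```

View pics/w19.png

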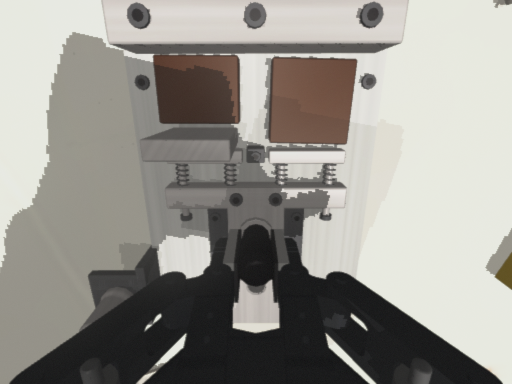

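Run:
```python
from ov import *; import pickle
c,sn=np.cos(J['yaw']),np.sin(J['yaw'])
for dx in (5,7,9,11,13):
    ctrl.movel(list(jw(-.0364+dx/1000,-.0003,.0395)),max_speed=.03); s=st(dx); F=s['contact_force']; print('   Fx',round(F[0]*c+F[1]*sn,1),'Fy',round(-F[0]*sn+F[1]*c,1))
    if abs(F[0])>40: break
s,im,d=grab('wrist'); cv2.imwrite('pics/w20.png',im)
```

```text
5 22.82 jig mm [-30.94  -0.34  39.53] F [0.5 1.  1.4] w 0.0172
   Fx 0.7 Fy 0.9
7 23.07 jig mm [-29.3   -0.29  39.53] F [-0.2  0.2  2.6] w 0.0166
   Fx -0.1 Fy 0.2
9 23.32 jig mm [-27.76  -0.33  39.51] F [-2.7  0.4  4.5] w 0.0173
   Fx -2.6 Fy 0.9
11 23.57 jig mm [-26.36  -0.29  39.49] F [-4.6  0.2  7.6] w 0.0169
   Fx -4.5 Fy 1.1
13 23.82 jig mm [-25.14  -0.32  39.47] F [-6.1 -0.3  8.7] w 0.0169
   Fx -6.0 Fy 0.8
```

View pics/w20.png

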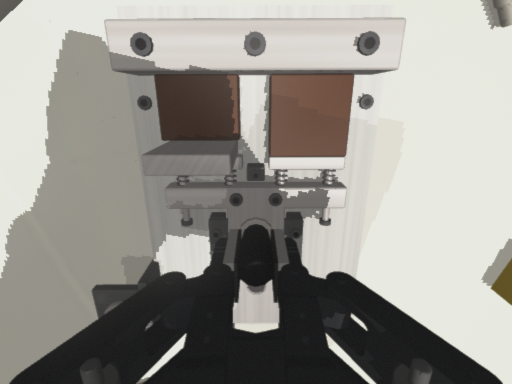

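Run:
```python
from ov import *; import pickle
c,sn=np.cos(J['yaw']),np.sin(J['yaw'])
for dx in (15,17,19,21,23,25,27,29):
    ctrl.movel(list(jw(-.0364+dx/1000,-.0003,.0395)),max_speed=.03); s=st(dx); F=s['contact_force']; print('   Fx',round(F[0]*c+F[1]*sn,1),'Fy',round(-F[0]*sn+F[1]*c,1))
    if F[0]*c+F[1]*sn<-24: break
s,im,d=grab('wrist'); cv2.imwrite('pics/w21.png',im); pickle.dump((s,im,d),open('w21.pkl','wb'))
st('end')
```

```text
15 24.12 jig mm [-23.86  -0.29  39.47] F [-9.6 -0.3 11.2] w 0.0174
   Fx -9.5 Fy 1.4
17 24.37 jig mm [-22.62  -0.28  39.47] F [-10.8  -0.6  11.9] w 0.0172
   Fx -10.7 Fy 1.4
19 24.62 jig mm [-21.98  -0.28  39.43] F [-13.6  -1.1  15.4] w 0.0171
   Fx -13.6 Fy 1.4
21 24.87 jig mm [-21.96  -0.31  39.41] F [-18.8  -0.4  20.8] w 0.0172
   Fx -18.6 Fy 3.0
23 25.12 jig mm [-21.97  -0.27  39.4 ] F [-25.4  -0.2  24.7] w 0.0173
   Fx -25.0 Fy 4.4
end 25.17 jig mm [-21.97  -0.29  39.39] F [-24.8  -0.9  25.7] w 0.0171
```

View pics/w21.png

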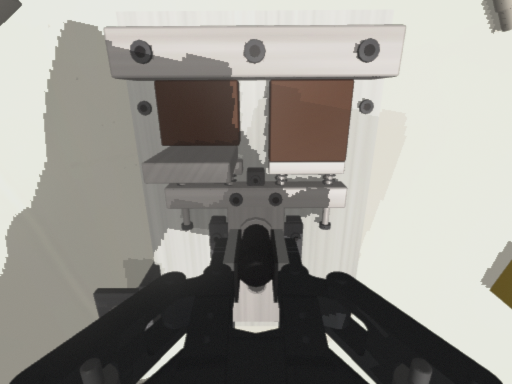

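Run:
```python
from ov import *; import pickle
s,im,d=pickle.load(open('w21.pkl','rb')); P=tojig(cloud('wrist',s,d))
m=(abs(P[...,2]-.024)<.0025)&(P[...,0]>.0225)&(P[...,0]<.075)
for sg in (1,-1):
    mm=m&(sg*P[...,1]>.006)&(sg*P[...,1]<.056); print('blank',sg,mm.sum(),cv2.minAreaRect((P[mm][:,:2]*1000).astype(np.float32)))
m=(abs(P[...,2]-.027)<.002)&(P[...,0]>-.02)&(P[...,0]<.02)&(abs(P[...,1])>.03)&(abs(P[...,1])<.055); print('xbar',m.sum(),np.percentile(P[m][:,0],[1,50,99])*1000)
m=(abs(P[...,2]-.064)<.003)&(P[...,1]>.005)&(P[...,1]<.06)&(P[...,0]>0)&(P[...,0]<.05); print('bar',m.sum(),m.any() and cv2.minAreaRect((P[m][:,:2]*1000).astype(np.float32)))
cv2.imwrite('pics/w21z.png',cv2.resize(im[20:220,100:410],None,fx=2.5,fy=2.5,interpolation=cv2.INTER_CUBIC))
s,im,d=grab('side'); cv2.imwrite('pics/s21.png',cv2.resize(im[170:270,190:330],None,fx=5,fy=5,interpolation=cv2.INTER_CUBIC))
st('t')
```

```text
blank 1 5461 ((47.3603515625, 31.986251831054688), (48.864402770996094, 47.47697448730469), 87.34571075439453)
blank -1 6835 ((46.25713348388672, -30.302003860473633), (47.586753845214844, 47.52452087402344), 0.17978693544864655)
xbar 1733 [-4.65898422  2.6167779   9.11676456]
bar 1923 ((28.829225540161133, 31.160911560058594), (10.790532112121582, 39.944297790527344), 0.17549024522304535)
t 25.22 jig mm [-22.01  -0.28  39.37] F [-24.2  -1.   25.7] w 0.0175
```

View pics/w21z.png

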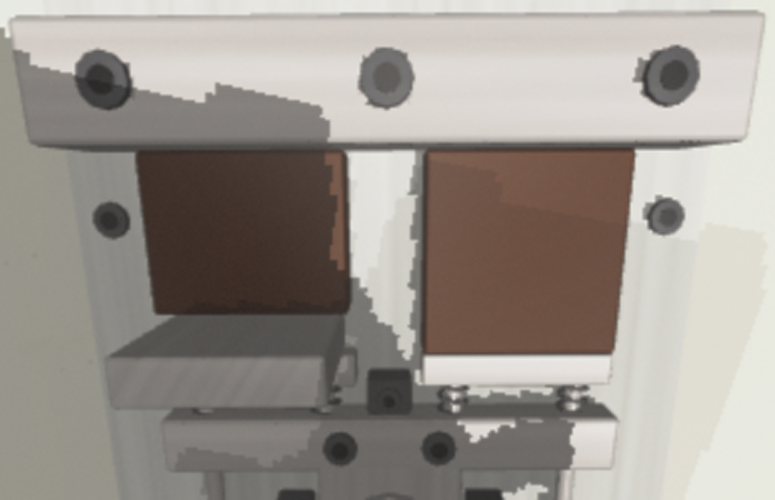

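View pics/s21.png

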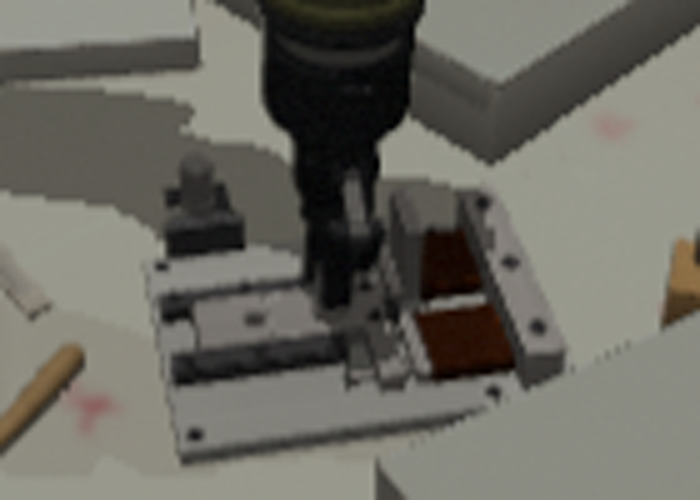

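Run:
```python
from h import *
ctrl.pause(.6); st('hold'); ticket.close_job(); st('closed')
```

```text
hold 25.82 jig mm [-22.    -0.33  39.4 ] F [-24.1  -1.1  26. ] w 0.0171
the job is handed in; nothing more can be done
the job is handed in; nothing more can be done
```

The job is done and handed in at about 26 s. The lock pin hangs upright by its head in the side notch. The packing bar stands on the bed behind the shallower blank, which is on the left. The slide is fully home with the fingers still gripping the knob.

**Last checks:**
- **Slide:** the push met a hard stop. The force rose from 14 to 25 N with no more travel, and the cross bar's front edge measured 9.1 mm against the 9 mm expected when home. The hand itself moved only about 14.5 of the nominal 15 mm. I put that down to play or grip offset.
- **Hold:** the pose and push stayed steady over the last 0.6 s, at about 24 N along the slide. There is also about 26 N pressing down on the knob, which I left as it was stable.
- **Blanks and bar:** in the wrist picture both blanks look square and flush against the fence. The bar measured upright at x = 28.8 mm, about where it should sit between the pad and the blank. The depth fit of the shallow blank was unusable because it picked up part of another surface, so its flushness rests on the picture alone.
- **Bystanders:** I never touched any of the other things or the yellow look-alike. I did not check the bystanders with a separate final picture.

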